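# Square up a row of photodetectors under the lamp and lock it with the pin

## Task

Nudge the three photodetector blocks until they stand in a straight row, their backs square against the low fence on the robot's side of the nest, and slide the end stop fully home so that the row is closed up between the two stops. Then lock the end stop by putting the red-handled pin fully down through its hole. Do not touch the lamp over the nest, do not tip a detector, and leave the other things on the bench where they are.

Things in the scene. Friction and masses are not known exactly. Their poses are not given: they have to be found in the camera images.
- nest: fixed aluminium nest on the bench. Origin on the bench under the middle of the finished row; x = away from the fence (roughly away from the robot), y = along the row (roughly to the robot's left), z up. Bed top 8 mm above the bench, x -44 to +75, y -172 to +112 mm. Behind the fence a rail (x -90 to -44 mm, 20 mm high) carries the end stop
- fence_mid (a point): middle of the fence's foot (frame as nest): face at nest x = -27.5 mm, top 40 mm above the bench, y -79 to +87 mm. Fixed stop at the +y end: face at nest y = +85 mm, 44 mm high. A finished detector has its middle at nest x = 0, so its origin at +4 mm and its face at +27.5 mm
- lamp: LED bar lamp, fixed to the nest (same frame), not to be touched. Bar x +18 to +49, y -89 to +113, z 132 to 160 mm: it hangs over the detectors' faces, so a finger that pushes a face home must lean, its upper end away from the fence (+x), some 30 to 40 degrees. Carried from behind by an arm at y +91 to +109, z 138 to 154 mm on a 20 mm post at x -54, y +100 mm, 163 mm high
- end_stop (a joint): sliding end stop at the -y end of the nest, m: 0 = fully open, 0.055 = home (hard stop); grows along the nest's +y. Stays where left (1.5 N to move, plus the detectors it pushes). Home, its jaw (x -26 to +22, 50 mm high, 10 mm thick) leaves 167 mm between the stops for the 165 mm row, and its hole is exactly over the rail's
- stop_knob (a point): middle of the round black pull knob on the end stop: 22 mm across, 34 to 52 mm above the bench, on a plate 28.5 mm high; at nest y = -98 mm when home; clear on its -y and +y sides (nest frame)
- stop_hole (a point): centre of the mouth of the 11 mm through hole in the end stop's 8 mm plate, 28.5 mm above the bench; moves with the end stop, 53 mm ahead (+y) of its knob
- lock_hole (a point): centre of the mouth of the 11 mm hole in the rail, 20 mm above the bench, 19 mm deep; fixed on the nest
- det_a: photodetector, the one nearest the fixed stop (+y) at the start: black block 55 x 55 x 62 mm, upright silver plug on top (102 mm in all), 0.2 to 0.45 kg, loose on the bed. Origin on its underside, 4 mm from the middle towards its face; own -x points out of the face (silver connector), which looks away from the fence; z up
- det_b: photodetector, the middle one at the start: black block 55 x 55 x 62 mm, upright silver plug on top (102 mm in all), 0.2 to 0.45 kg, loose on the bed. Origin on its underside, 4 mm from the middle towards its face; own -x points out of the face (silver connector), which looks away from the fence; z up
- det_c: photodetector, the one nearest the end stop (-y) at the start: black block 55 x 55 x 62 mm, upright silver plug on top (102 mm in all), 0.2 to 0.45 kg, loose on the bed. Origin on its underside, 4 mm from the middle towards its face; own -x points out of the face (silver connector), which looks away from the fence; z up
- lock_pin: upright steel lock pin, 50 g. Origin under the middle of its shoulder (18 mm across, 5 mm thick), z up. Below: shank 7.5 mm thick, 26 mm long, last 4 mm tapered. Above: red round grip 16 mm across from 9 to 43 mm over the origin. Seated in the lock, the shoulder rests on the plate of the end stop
- pin_tip (a point): end of the pin's shank, 26 mm below its origin
- pin_holder: fixed black optical post holder, 25 mm across, 50 mm high, a screw on its own -x side; the pin stands in its 9 mm bore, shoulder on the rim: lift it 26 mm straight up. Origin on the bench, the bore 5.6 mm from it along its own +x
- screwdriver: precision screwdriver with a blue handle, 168 x 14 mm, lying on the bench (bystander); origin near the front end of the handle, x along it
- petri: round clear dish 60 mm across, 14 mm high (bystander); origin in the middle of its underside
- eyeglass: black eye loupe 37 mm across, 40 mm high (bystander); origin in the middle of its underside
Things that resemble listed ones, but are neither listed nor needed, are in the scene too. What is shaped like the lock_pin but orange is not meant.

How it is judged:
By the outcome, as a careful person would: the job done as asked, in the order asked, and still so for the second after the job is handed in, with the robot touching nothing.
It also fails if it takes over 61 s, if anything falls off the work surface, if the arm or the gripper's body presses on something with over 40 N, if the wrist force passes 120 N, or if a joint passes its speed limit or range.

## Robot

A 6-joint arm with a two-finger parallel gripper is mounted at the origin on a cart in front of the work surface, level with it; the furniture and walls round the work are solid. World frame = base frame: x ahead of the robot, y to its left, z up, the work surface at z = 0. Lengths are in mm, angles in rad, forces in N, time in s.
With the tool pointing down it reaches from about 275 to 850 mm from the base axis. Payload 5.2 kg.
Tool frame: the origin (TCP) lies midway between the tips of the shut fingers; the grasp point (between the pads) lies 19 mm behind it; z points along the fingers, y is the line along which they close (so a half turn about z gives the same grasp; the last joint's range is limited). The gripper opens to 85 mm and grips with 20 to 120 N. Pads are 22 mm wide; open, the fingers measure 114 mm over their backs; the gripper's body (76 mm by 85 mm) begins 54 mm behind the grasp point. The pads swing forward as they close: fully open they stand 13 mm farther back than shut.
Start: joints at [0.959, 0.259, 1.535, -0, 1.348, -0.203], TCP at [218.609, 504.693, 231.31] pointing down, gripper open.
Joint ranges: [-3.14, 3.14], [-0.91, 2.08], [0.19, 2.58], [-1.22, 4.36], [0.22, 2.71], [-3.12, 3.12]. Speed limits (rad/s): [2.57, 2.57, 3.14, 3.14, 3.14, 3.14].

## Interface

Orientations are given as a unit quaternion [x, y, z, w].
In Python, from station import r, optics gives the robot as it stands. The module is installed in compiled form; this text tells all that it offers.
- The arm moves only by the shell command python3 -m creep 'ROWS' [FORCE]. ROWS is JSON, one flat list of numbers, 7 for each row, row after row: the shift along the tool's x, y, z scaled (see below), then the turn, a rotation vector about the tool's x, y, z scaled (see below), then the opening, from 0 (shut) to 1 (fully open). A call has 1 to 12 rows; each row shifts and turns the commanded pose from where the row before left it, along the tool's axes as they then stand; what a row does not reach is not made up. The controller multiplies each number of a shift by 25 mm and each number of a turn by 0.08 rad. A row lasts 1/8 s, in which the tool goes at most 62.5 mm and 10.7 degrees, less where a joint would pass 70% of its speed; a pose out of reach is approached as far as the arm can. A call with a number of a shift or a turn outside -1 to 1 is refused whole. A call with a gripper value outside its range is refused whole. The fingers move at their own pace and stop on an object; FORCE is the grip in N (left out, the last holds). Time passes only in rows, so rows that do not move let the fingers close. It gives the time, the measured TCP pose, the force, the opening and the grip force at its end, in the units of the state.
- r.read_state(): the state, without advancing time (a new reading comes with each control period).
- optics.camera(name): name is "scene" or "top" or "wrist"; returns the picture (480x640x3 uint8, blue, green, red); there is no depth.
- optics.camera_info(name): a dict with "K" (3x3 intrinsics, pixels), "D" ([k1, k2, p1, p2, k3] as OpenCV has them; the pictures are not rectified), "cam_to_world" (4x4, takes a point from camera to world coordinates). Camera axes: x right, y up, looking along -z (the intrinsics and any distortion apply to the point x, -y, -z); pixel columns grow to the right and rows downward; lengths in mm; the calibration is good to about 2 mm. A picture is of the moment at which its call begins: read the wrist's pose just before it. camera_info takes no time and is no camera call; for the wrist camera it gives the pose at the moment of the call.
- r.close_job(): hands the job in; it is judged then, once.
The state is a dict: "clock": time; "joint_pos": joint angles; "qd": joint speeds; "effort": joint torques, N m; "ee_pos": TCP position; "ee_rot": TCP orientation; "wrist_force": force on the tool from outside, world axes, zero at the start; "torque": the same for the moment, N m; "grip_width": finger opening in mm; "finger_force": force on a finger pad.
Only numpy, scipy, OpenCV 4.12 (cv2) and the standard library are available. Lean on these libraries where they do the work, as an engineer would, in place of code of your own. Each camera call takes 0.05 s, during which the arm holds its last target. There are 200 camera calls.

## Working session

There is one attempt and no reset: what is moved stays moved. The work goes in short steps, Python scripts to look and compute and a shell command to move; the robot and the scene stay as the last step left them, time stands still between calls to the robot, and variables do not carry over. Pictures are saved under pics/ and viewed, at most 10 in all, crops included, and the job is handed in when it is done.

```bash
mkdir -p pics; ls; python3 - <<'E'
from station import r, optics
import cv2, numpy as np
print(r.read_state())
for n in ("scene","top"):
    im=optics.camera(n); cv2.imwrite(f"pics/{n}0.png",im)
    i=optics.camera_info(n); print(n,np.round(np.array(i["K"]),1).tolist(),i["D"],np.round(np.array(i["cam_to_world"]),3).tolist())
E
```

```text
pics
{'clock': 0.0, 'joint_pos': array([ 9.59192884e-01,  2.59391277e-01,  1.53610661e+00,  4.53825592e-05,
        1.34797865e+00, -2.02799870e-01]), 'qd': array([ 0.00013874, -0.00059705, -0.00073877, -0.00135257,  0.00038228,
        0.00150796]), 'effort': array([ 1.25051480e-03, -4.46025181e+01, -2.90579849e+01, -2.82087412e-04,
        1.16438430e-02, -4.15421459e-05]), 'ee_pos': array([218.28583717, 504.25301698, 230.43926178]), 'ee_rot': array([ 2.02986276e-01,  9.79181129e-01, -8.56156812e-04, -3.93363358e-04]), 'wrist_force': array([-0.4424772 , -0.72745011,  0.43723959]), 'torque': array([-0.02670406, -0.04903662,  0.01968412]), 'finger_force': 0.0, 'grip_width': 85.56651804052682}
scene [[510.6, 0.0, 328.2], [0.0, 510.6, 238.5], [0.0, 0.0, 1.0]] [-0.03343885  0.          0.          0.          0.        ] [[0.473, 0.591, -0.653, -148.036], [-0.881, 0.316, -0.353, -344.805], [-0.003, 0.742, 0.67, 709.565], [0.0, 0.0, 0.0, 1.0]]
top [[539.3, 0.0, 311.4], [0.0, 539.3, 245.1], [0.0, 0.0, 1.0]] [-0.15404592  0.          0.          0.          0.        ] [[-0.019, 0.996, -0.087, 367.435], [-1.0, -0.021, -0.012, -6.112], [-0.013, 0.087, 0.996, 1127.104], [0.0, 0.0, 0.0, 1.0]]
```

View pics/top0.png

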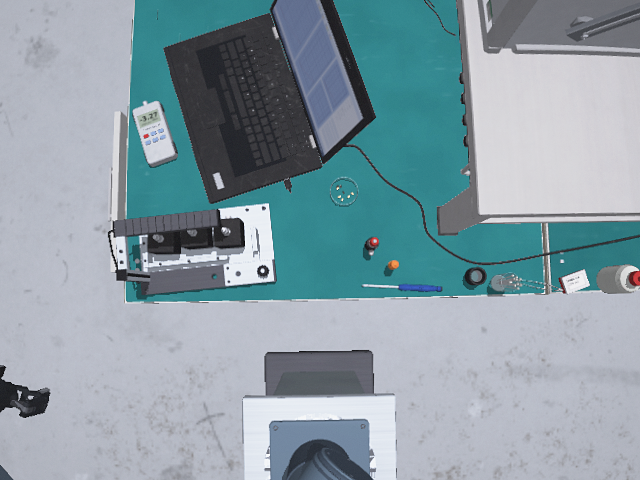

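View pics/scene0.png

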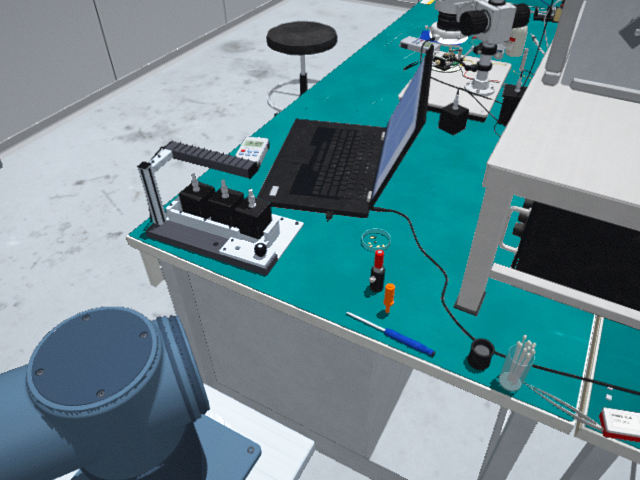

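The top view shows the nest at (110-275, 205-295). There are two pin-shaped things: a red one in a black holder at (373,243), and an orange one at (392,265). The red one standing in the black holder is the lock_pin; the orange one is the excluded look-alike. I'll enlarge to confirm that and to get the nest details.

```bash
cat > h.py <<'E'
import numpy as np, cv2
from station import r, optics
from scipy.spatial.transform import Rotation as R
def ray(info,uv):
    K=np.array(info["K"]);D=np.array(info["D"]);T=np.array(info["cam_to_world"])
    p=cv2.undistortPoints(np.array(uv,float).reshape(-1,1,2),K,D).reshape(-1,2)
    d=np.c_[p[:,0],-p[:,1],-np.ones(len(p))]@T[:3,:3].T
    return T[:3,3],d
def onz(info,uv,z):
    o,d=ray(info,uv); z=np.broadcast_to(z,len(d))
    return o+d*((z-o[2])/d[:,2])[:,None]
def proj(info,P):
    K=np.array(info["K"]);D=np.array(info["D"]);T=np.array(info["cam_to_world"])
    q=(np.atleast_2d(P)-T[:3,3])@T[:3,:3]
    return cv2.projectPoints(q*[1,-1,-1],np.zeros(3),np.zeros(3),K,D)[0].reshape(-1,2)
def tri(o1,d1,o2,d2):
    A=[];b=[]
    M=np.zeros((3,3));v=np.zeros(3)
    for o,d in((o1,d1),(o2,d2)):
        d=d/np.linalg.norm(d);P=np.eye(3)-np.outer(d,d);M+=P;v+=P@o
    p=np.linalg.solve(M,v);return p
E
python3 - <<'E'
from h import *
t=cv2.imread("pics/top0.png");s=cv2.imread("pics/scene0.png")
c=np.zeros((600,800,3),np.uint8)
a=cv2.resize(t[198:300,102:282],None,fx=4.4,fy=4.4,interpolation=cv2.INTER_CUBIC); c[:a.shape[0],:a.shape[1]]=a[:600,:800]
a=cv2.resize(t[230:275,355:405],None,fx=3,fy=3,interpolation=cv2.INTER_CUBIC); c[455:455+a.shape[0],:a.shape[1]]=a
a=cv2.resize(s[245:316,362:402],None,fx=2,fy=2,interpolation=cv2.INTER_CUBIC); c[455:455+a.shape[0],170:170+a.shape[1]]=a
cv2.imwrite("pics/c1.png",c)
a=cv2.resize(s[130:280,122:312],None,fx=4,fy=4,interpolation=cv2.INTER_CUBIC)
w=optics.camera("wrist"); cv2.imwrite("pics/w0.png",w); i=optics.camera_info("wrist")
np.save("pics/w0T.npy",i["cam_to_world"])
print(np.round(i["K"],1).tolist(),i["D"],np.round(i["cam_to_world"],3).tolist())
cv2.imwrite("pics/c2.png",a)
E
```

```text
[[363.3, 0.0, 314.3], [0.0, 363.3, 236.5], [0.0, 0.0, 1.0]] [-0.0653071  0.         0.         0.         0.       ] [[0.396, -0.882, -0.255, 153.452], [0.918, 0.38, 0.111, 533.256], [-0.001, -0.279, 0.96, 372.807], [0.0, 0.0, 0.0, 1.0]]
```

View pics/c1.png

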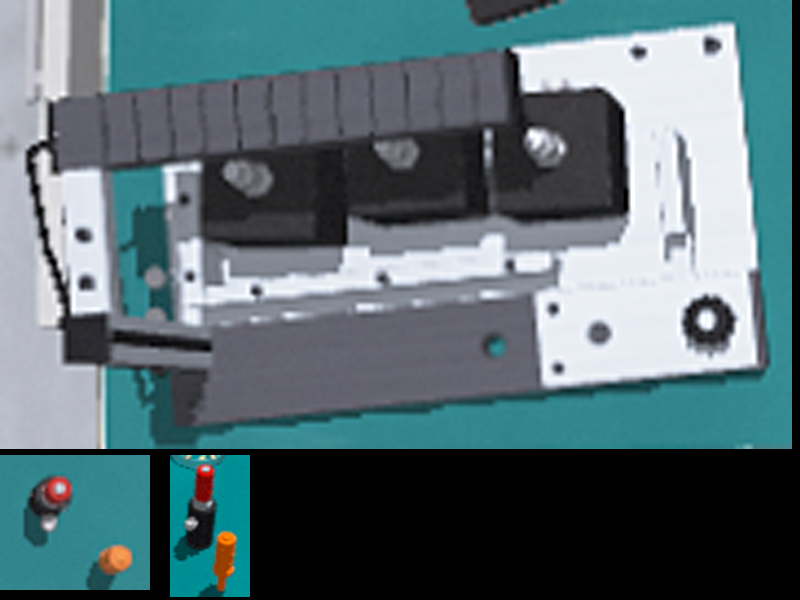

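View pics/c2.png

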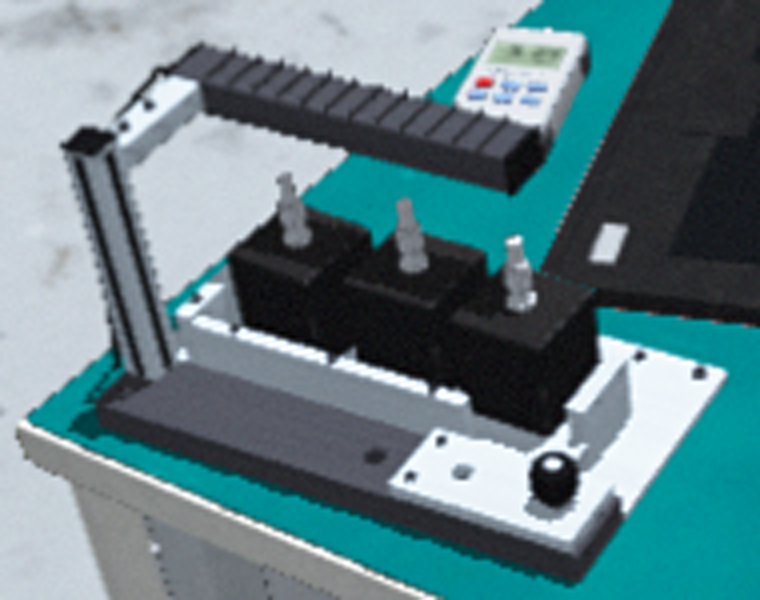

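c1 confirms the red pin at (60,488) in the black holder as the lock_pin; the orange one at (116,560) is the decoy. The crops also give: lock hole (495,346), stop hole (599,332), knob (708,322), bed corner (735,24), post top (87,338). I'll fit the nest pose and view the wrist picture.

```bash
python3 - <<'E'
from h import *
from scipy.optimize import least_squares
t=optics.camera_info("top");s=optics.camera_info("scene")
C1=lambda u,v:(u/4.4+102,v/4.4+198)
C2=lambda u,v:(u/4+122,v/4+130)
# (cam, uv, x,y,z, moving)
xr=-67
ob=[(t,C1(735,24),75,-172,8,0),(t,C1(495,346),xr,-45,20,0),(t,C1(599,332),xr,-45,28.5,1),(t,C1(708,322),xr,-98,52,1),(t,C1(87,338),-54,100,163,0),
(t,C1(515,50),49,-89,160,0),(t,C1(520,122),18,-89,160,0),(t,C1(50,100),49,113,160,0),(t,C1(58,170),18,113,160,0),
(s,C2(376,456),xr,-45,20,0),(s,C2(463,471),xr,-45,28.5,1),(s,C2(553,477),xr,-98,43,1),(s,C2(727,373),75,-172,8,0),(s,C2(90,142),-54,100,163,0)]
def P(p,o):
    a=p[2];c,n=np.cos(a),np.sin(a);x=o[2]+(p[4] if o[2]==xr else 0);y=o[3]-o[5]*p[3]
    return [p[0]+c*x-n*y,p[1]+n*x+c*y,o[4]]
def res(p): return np.concatenate([proj(o[0],P(p,o))[0]-o[1] for o in ob])
f=least_squares(res,[350,250,0.1,50,0],loss="soft_l1")
print(np.round(f.x,3)); print(np.round(f.fun.reshape(-1,2),1).tolist())
# pin
im=cv2.imread("pics/top0.png");im2=cv2.imread("pics/scene0.png")
def red(im,box):
    x0,y0,x1,y1=box;q=im[y0:y1,x0:x1];h=cv2.cvtColor(q,cv2.COLOR_BGR2HSV)
    m=(((h[...,0]<6)|(h[...,0]>174))&(h[...,1]>140)&(h[...,2]>70)).astype(np.uint8)
    ys,xs=np.nonzero(m);print(m.sum(),xs.min()+x0,xs.max()+x0,ys.min()+y0,ys.max()+y0);return xs.mean()+x0,ys.mean()+y0
a=red(im,(355,228,400,258));b=red(im2,(362,240,402,285));print(a,b)
o1,d1=ray(t,[a]);o2,d2=ray(s,[b]);print("pin grip tri",tri(o1,d1[0],o2,d2[0]),onz(t,[a],85)) 
E
```

```text
[4.65454e+02 2.57405e+02 8.00000e-02 5.01910e+01 1.44900e+00]
[[1.1, 0.4], [0.4, -0.5], [0.1, 0.2], [-0.1, -0.5], [0.3, 0.2], [-0.2, -0.4], [0.1, 0.0], [-1.0, -0.2], [-1.8, 0.4], [0.2, 0.1], [-0.4, 0.2], [0.1, 0.7], [0.6, 0.1], [-0.1, -0.5]]
38 370 377 238 245
126 375 383 250 268
(np.float64(373.4473684210526), np.float64(241.71052631578948)) (np.float64(378.484126984127), np.float64(259.23809523809524))
pin grip tri [ 463.3260211  -115.67026267   75.43897821] [[ 462.44393841 -114.6550952    85.        ]]
```

View pics/w0.png

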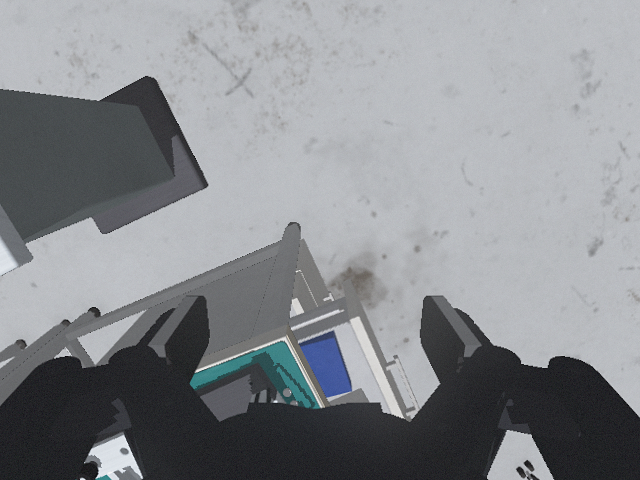

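The fit is good: nest at about (465.5, 257.4), yaw 0.080, and the end stop about 50 mm from home. The w0 wrist view only shows the floor, the desk edge (200-320, 350-400) and the open fingers. First move: yaw into the nest frame while rising, then cross high over the lamp to its far side.

```bash
python3 -m creep '[0,0,-0.7,0,0,-1,0.3, 0,0,-0.7,0,0,-1,0.3, 0,0,-0.7,0,0,-1,0.3, 0,0,-0.7,0,0,-1,0.3, 0,0,-0.7,0,0,-1,0.3, 0,0,-0.7,0,0,-1,0.3, -0.96,-0.6,0,0,0,-0.1,0.3, -0.96,-0.6,0,0,0,0,0.3, -0.96,-0.6,0,0,0,0,0.3, -0.96,-0.6,0,0,0,0,0.3, -0.96,-0.6,0,0,0,0,0.3, -0.96,-0.6,0,0,0,0,0.3]'
cat >> h.py <<'E'
N=np.array([465.5,257.4]);YAW=0.08
Rn=R.from_euler("z",YAW)
def n2w(p): return Rn.apply(p)+[*N,0]
def w2n(p): return Rn.inv().apply(np.array(p)-[*N,0])
def go(target,lean=0.,yaw=0.,world=False):
    """print shift (tool units) and turn (units) to a nest-frame target"""
    s=r.read_state();q=R.from_quat(s["ee_rot"]);p=s["ee_pos"]
    t=np.array(target,float) if world else n2w(target)
    D=Rn*R.from_euler("z",yaw)*R.from_matrix(np.array([[-1,0,0],[0,1,0],[0,0,-1]]).T)*R.from_euler("y",lean)
    dr=(q.inv()*D).as_rotvec()
    print("t",s["clock"].__round__(2),"tcp nest",w2n(p).round(1),"world",p.round(1),"grip",round(s["grip_width"],1),"F",s["wrist_force"].round(1))
    print(" turn",(dr/.08).round(2)," shift now-axes",(q.inv().apply(t-p)/25).round(2)," shift after-turn axes",(D.inv().apply(t-p)/25).round(2))
E
python3 -c "
from h import *
go([115,57,130],0.7)
from h import *
t=optics.camera_info('top')
C=lambda u,v:(u/4.4+102,v/4.4+198)
for n,pt in dict(aBL=(205,240),aBR=(318,245),bBL=(350,217),bBR=(470,215),cBL=(497,217),cBR=(628,213),cFR=(618,95)).items():
    print(n,*[w2n(onz(t,[C(*pt)],z)[0]).round(0)[:2] for z in (70,8)])
"
```

```text
clock: 1.65
ee_pos: [369.8, 425.6, 335.9]
ee_rot: [-0.04, 0.999, -0.0, -0.0]
wrist_force: [0.6, -0.4, -0.5]
grip_width: 25.8
finger_force: 0.0
t 1.65 tcp nest [-81.9 175.3 335.9] world [369.8 425.6 335.9] grip 25.8 F [ 0.6 -0.4 -0.5]
 turn [-0.    8.74 -0.01]  shift now-axes [-7.89 -4.72  8.23]  shift after-turn axes [-11.33  -4.73   1.23]
aBL [-8. 76.] [-2. 95.]
aBR [-16.  23.] [-10.  40.]
bBL [-4.  8.] [ 2. 23.]
bBR [ -9. -47.] [ -3. -35.]
cBL [-11. -59.] [ -5. -48.]
cBR [ -15. -119.] [  -9. -111.]
cFR [  38. -119.] [  48. -111.]
```

```bash
python3 -m creep '[-0.99,-0.59,0,0,0,0,0.3, -0.99,-0.59,0,0,0,0,0.3, -0.99,-0.59,0,0,0,0,0.3, -0.99,-0.59,0,0,0,0,0.3, -0.99,-0.59,0,0,0,0,0.3, -0.99,-0.59,0,0,0,0,0.3, -0.99,-0.59,0,0,1,0,0.3, 0,0,0,0,1,0,0.3, 0,0,0,0,1,0,0.3, 0,0,0,0,1,0,0.3, 0,0,0,0,1,0,0.3, 0,0,0,0,1,0,0.3]'
python3 -m creep '[0,0,0,0,1,0,0.3, 0,0,0,0,1,0,0.3, 0,0,0,0,0.75,0,0.3]'
python3 - <<'E'
from h import *
go([115,57,90],0.7)
cv2.imwrite("pics/top1.png",optics.camera("top"))
cv2.imwrite("pics/w1.png",optics.camera("wrist")); cv2.imwrite("pics/s1.png",optics.camera("scene"))
i=optics.camera_info("wrist");np.save("pics/w1T.npy",i["cam_to_world"])
a=np.hstack([cv2.imread("pics/w1.png"),cv2.imread("pics/s1.png")]);cv2.imwrite("pics/v1.png",cv2.resize(a,(800,300),interpolation=cv2.INTER_AREA))
E
```

```text
clock: 3.15
ee_pos: [550.1, 336.9, 335.9]
ee_rot: [-0.038, 0.97, -0.01, -0.239]
wrist_force: [0.0, 0.3, -0.1]
grip_width: 25.5
finger_force: 0.0
clock: 3.52
ee_pos: [550.4, 336.8, 335.0]
ee_rot: [-0.037, 0.938, -0.014, -0.344]
wrist_force: [0.4, -0.2, -0.1]
grip_width: 25.4
finger_force: 0.0
t 3.52 tcp nest [ 90.9  72.4 335. ] world [550.4 336.8 335. ] grip 25.4 F [ 0.4 -0.2 -0.1]
 turn [ 0.   -0.05 -0.01]  shift now-axes [-7.08 -0.61  6.85]  shift after-turn axes [-7.05 -0.62  6.88]
```

View pics/v1.png

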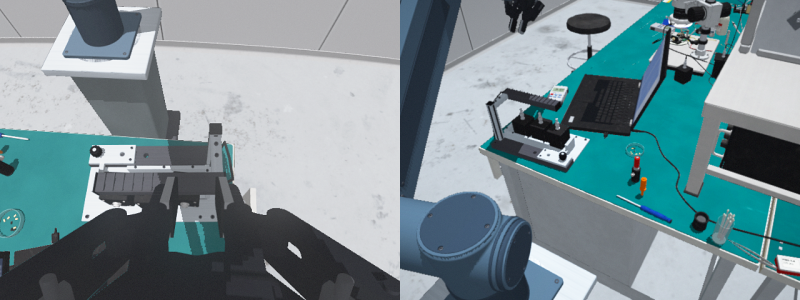

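The wrist view shows the nest between the open fingers, with the lamp bar and the plugs. The scene view shows the forearm well above the lamp. The laptop's near corner is close to the nest at top px (211,203), so I'll work out its position and descend in front of det_a.

```bash
python3 -m creep '[-0.9,-0.1,0.87,0,0,0,0.3, -0.9,-0.1,0.87,0,0,0,0.3, -0.9,-0.1,0.87,0,0,0,0.3, -0.9,-0.1,0.87,0,0,0,0.3, -0.9,-0.1,0.87,0,0,0,0.3, -0.9,-0.1,0.87,0,0,0,0.3, -0.9,-0.1,0.87,0,0,0,0.3, -0.76,0.08,0.8,0,0,0,0.3]'
python3 - <<'E'
from h import *
go([75,53,25],0.7)
t=optics.camera_info("top");s=optics.camera_info("scene")
C=lambda u,v:(u/4.4+102,v/4.4+198)
print("laptop corner",[w2n(onz(t,[C(482,25)],z)[0]).round(0) for z in (0,25)])
w=optics.camera("wrist");cv2.imwrite("pics/w2.png",w);cv2.imwrite("pics/s2.png",optics.camera("scene"))
a=cv2.imread("pics/s2.png")[110:290,110:330];a=cv2.resize(a,(587,480))
cv2.imwrite("pics/v2.png",cv2.resize(np.hstack([w,a]),(800,313),interpolation=cv2.INTER_AREA))
E
```

```text
clock: 4.68
ee_pos: [575.4, 323.2, 90.7]
ee_rot: [-0.037, 0.939, -0.014, -0.341]
wrist_force: [-0.2, -0.4, -0.1]
grip_width: 25.5
finger_force: 0.0
t 4.67 tcp nest [114.8  56.8  90.7] world [575.4 323.2  90.7] grip 25.5 F [-0.2 -0.4 -0.1]
 turn [ 0.    0.03 -0.  ]  shift now-axes [-0.47 -0.15  3.04]  shift after-turn axes [-0.47 -0.15  3.03]
laptop corner [array([ 90., -47.,   0.]), array([ 85., -51.,  25.])]
```

View pics/v2.png

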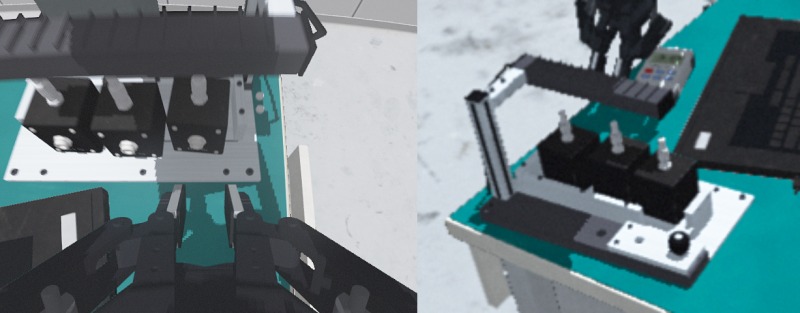

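Wrist view (left of v2): the three faces with connectors at (62,143), (127,147), (195,143), the fingers at (165-245, 190-240) in front of det_a, and the lamp above and clear. I'll cast the face-bottom corners onto the bed plane.

```bash
python3 - <<'E'
from h import *
i=optics.camera_info("wrist");k=1.534
for n,uv,z in [("aL",(168,153),8),("aR",(227,155),8),("bL",(97,156),8),("bR",(161,158),8),("cL",(28,141),8),("cR",(88,155),8),("bedL",(5,180),8),("bedR",(258,181),8),("conA",(195,143),35),("conB",(127,147),35),("conC",(62,143),35)]:
    print(n,w2n(onz(i,[np.array(uv)*k],z)[0]).round(0))
w=cv2.imread("pics/w2.png");cv2.imwrite("pics/c3.png",cv2.resize(w[110:290,0:420],None,fx=1.9,fy=1.9,interpolation=cv2.INTER_CUBIC))
E
```

```text
aL [45. 17.  8.]
aR [47. 81.  8.]
bL [ 49. -61.   8.]
bR [51. 10.  8.]
cL [  30. -148.    8.]
cR [ 48. -72.   8.]
bedL [  78. -161.    8.]
bedR [ 77. 112.   8.]
conA [47. 48. 35.]
conB [ 51. -19.  35.]
conC [ 47. -87.  35.]
```

View pics/c3.png

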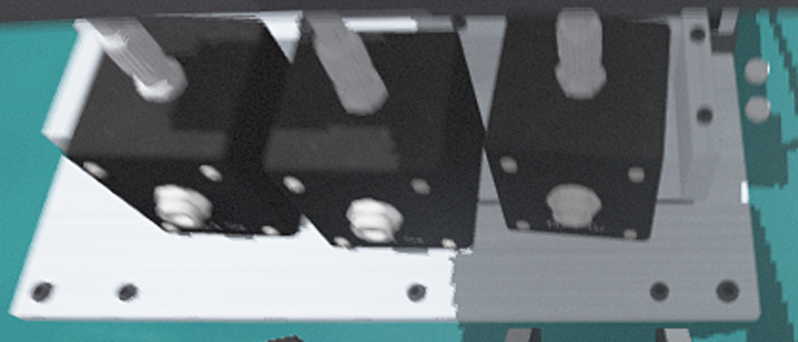

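```bash
python3 - <<'E'
from h import *
i=optics.camera_info("wrist")
for n,uv,z in [("aL",(510,230),8),("aR",(650,240),8),("bL",(332,245),8),("bR",(470,248),8),("cL",(165,233),8),("cR",(300,236),8),("aTL",(486,150),70),("aTR",(660,155),70),("bTL",(263,165),70),("bTR",(485,168),70),("cTL",(62,152),70)]:
    print(n,w2n(onz(i,[np.array(uv)/1.9+[0,110]],z)[0]).round(0))
go([70,49,25],0.7)
E
```

```text
aL [42. 24.  8.]
aR [46. 77.  8.]
bL [ 49. -42.   8.]
bR [50. 10.  8.]
cL [  44. -109.    8.]
cR [ 45. -55.   8.]
aTL [45. 25. 70.]
aTR [47. 75. 70.]
bTL [ 50. -41.  70.]
bTR [52. 25. 70.]
cTL [  45. -106.   70.]
t 4.78 tcp nest [113.2  56.9  88.2] world [573.8 323.1  88.2] grip 25.6 F [-0.4 -1.1 -0.4]
 turn [-0.01 -0.05 -0.01]  shift now-axes [-0.32 -0.31  3.05]  shift after-turn axes [-0.31 -0.31  3.05]
```

```bash
python3 -m creep '[-0.08,-0.08,0.76,0,0,0,0.37, -0.08,-0.08,0.76,0,0,0,0.37, -0.08,-0.08,0.76,0,0,0,0.37, -0.08,-0.08,0.76,0,0,0,0.37, 0.3,0,0.26,0,0,0,0.37, 0.3,0,0.26,0,0,0,0.37, 0.24,0,0.2,0,0,0,0.37]' 
python3 -c "
from h import *
go([36,49,25],0.7)"
```

```text
clock: 5.65
ee_pos: [506.2, 310.4, 28.9]
ee_rot: [-0.037, 0.939, -0.013, -0.341]
wrist_force: [3.3, 0.4, 1.9]
grip_width: 31.9
finger_force: 1.4
t 5.65 tcp nest [44.8 49.5 28.9] world [506.2 310.4  28.9] grip 31.9 F [3.3 0.4 1.9]
 turn [0.01 0.05 0.  ]  shift now-axes [ 0.17 -0.02  0.34]  shift after-turn axes [ 0.17 -0.02  0.35]
```

```bash
python3 -m creep '[0.12,0,0.14,0,0,0,0.37, 0.12,0,0.12,0,0,0,0.37, 0,0,0,0,0,0,0.37]' 
python3 -c "
from h import *
go([34,49,25],0.7)"
```

```text
clock: 6.02
ee_pos: [496.8, 309.1, 26.4]
ee_rot: [-0.037, 0.939, -0.014, -0.343]
wrist_force: [2.2, 0.8, 1.8]
grip_width: 31.9
finger_force: 1.1
t 6.03 tcp nest [35.3 49.  26.4] world [496.8 309.1  26.4] grip 31.9 F [2.2 0.8 1.8]
 turn [ 0.01  0.   -0.01]  shift now-axes [ 0.   -0.    0.08]  shift after-turn axes [ 0.   -0.    0.08]
```

```bash
python3 -m creep '[0.09,0,0.08,0,0,0,0.37, 0.09,0,0.08,0,0,0,0.37, 0,0,0,0,0,0,0.37]' ; python3 -m creep '[0.06,0,0.05,0,0,0,0.37, 0,0,0,0,0,0,0.37]' 
python3 -c "
from h import *
go([34,49,25],0.7)"
```

```text
clock: 6.4
ee_pos: [496.3, 309.3, 26.4]
ee_rot: [-0.037, 0.941, -0.012, -0.336]
wrist_force: [17.9, 2.7, 5.0]
grip_width: 31.4
finger_force: 9.0
clock: 6.65
ee_pos: [496.3, 309.3, 26.4]
ee_rot: [-0.037, 0.942, -0.012, -0.334]
wrist_force: [22.8, 3.8, 4.4]
grip_width: 31.5
finger_force: 11.5
t 6.65 tcp nest [34.8 49.2 26.4] world [496.3 309.3  26.4] grip 31.5 F [22.8  3.8  4.4]
 turn [ 0.05  0.23 -0.01]  shift now-axes [-0.01 -0.01  0.06]  shift after-turn axes [-0.01 -0.01  0.06]
```

```bash
python3 -m creep '[-0.6,0,-0.52,0,0,0,0.37, -0.2,0,-0.9,0,-0.12,0,0.37, -0.2,-0.3,-0.9,0,-0.11,0,0.37, 0,-0.8,0,0,0,0,0.37, 0,-0.8,0,0,0,0,0.37, 0,-0.7,0,0,0,0,0.37, 0,0,0,0,0,0,0.37]'
python3 -c "
from h import *
go([64,-16,26],0.7)"
```

```text
clock: 7.52
ee_pos: [550.0, 246.2, 54.3]
ee_rot: [-0.036, 0.942, -0.013, -0.335]
wrist_force: [-0.5, -0.5, -0.0]
grip_width: 31.3
finger_force: 0.0
t 7.53 tcp nest [ 83.3 -17.9  54.3] world [550.  246.2  54.3] grip 31.3 F [-0.5 -0.5 -0. ]
 turn [ 0.02  0.21 -0.04]  shift now-axes [-0.11  0.07  1.37]  shift after-turn axes [-0.14  0.08  1.36]
```

```bash
python3 -m creep '[-0.06,0.04,0.7,0,0.2,0,0.37, -0.07,0.04,0.68,0,0,0,0.37, 0.24,0,0.2,0,0,0,0.37, 0.24,0,0.2,0,0,0,0.37, 0.2,0,0.18,0,0,0,0.37, 0,0,0,0,0,0,0.37]'
python3 -c "
from h import *
go([34.5,-16,26],0.7)"
```

```text
clock: 8.28
ee_pos: [508.2, 247.0, 26.2]
ee_rot: [-0.037, 0.939, -0.014, -0.341]
wrist_force: [1.8, 0.6, -1.3]
grip_width: 31.3
finger_force: 0.7
t 8.28 tcp nest [ 41.8 -13.7  26.2] world [508.2 247.   26.2] grip 31.3 F [ 1.8  0.6 -1.3]
 turn [ 0.01  0.04 -0.  ]  shift now-axes [ 0.22 -0.09  0.19]  shift after-turn axes [ 0.22 -0.09  0.19]
```

```bash
python3 -m creep '[0.12,0,0.1,0,0,0,0.37, 0.12,0,0.1,0,0,0,0.37, 0.08,0,0.06,0,0,0,0.37, 0.05,0,0.04,0,0,0,0.37, 0,0,0,0,0,0,0.37]'
python3 -c "
from h import *
go([34.5,-16,26],0.7)"
```

```text
clock: 8.9
ee_pos: [501.7, 246.4, 25.5]
ee_rot: [-0.037, 0.941, -0.012, -0.335]
wrist_force: [15.6, 2.2, -3.1]
grip_width: 31.7
finger_force: 8.0
t 8.9 tcp nest [ 35.2 -13.9  25.5] world [501.7 246.4  25.5] grip 31.7 F [15.6  2.2 -3.1]
 turn [ 0.03  0.2  -0.01]  shift now-axes [ 0.04 -0.09  0.  ]  shift after-turn axes [ 0.04 -0.09  0.  ]
```

```bash
python3 -m creep '[-0.6,0,-0.52,0,0,0,0.37, -0.2,0,-0.9,0,0,0,0.37, -0.2,-0.3,-0.9,0,0,0,0.37, 0,-0.8,0,0,0,0,0.37, 0,-0.8,0,0,0,0,0.37, 0,-0.8,0,0,0,0,0.37, 0,0,0,0,0,0,0.37]'
python3 -c "
from h import *
go([62,-82,26],0.7)"
```

```text
clock: 9.78
ee_pos: [557.9, 180.9, 54.1]
ee_rot: [-0.036, 0.939, -0.013, -0.342]
wrist_force: [-0.4, 0.1, 0.0]
grip_width: 31.3
finger_force: 0.0
t 9.78 tcp nest [ 86.  -83.7  54.1] world [557.9 180.9  54.1] grip 31.3 F [-0.4  0.1  0. ]
 turn [ 0.03  0.01 -0.04]  shift now-axes [0.01 0.06 1.48]  shift after-turn axes [0.01 0.07 1.48]
```

```bash
python3 -m creep '[0,0.03,0.74,0,0,0,0.37, 0,0.03,0.74,0,0,0,0.37, 0.24,0,0.2,0,0,0,0.37, 0.24,0,0.2,0,0,0,0.37, 0.14,0,0.12,0,0,0,0.37, 0,0,0,0,0,0,0.37]'
python3 -m creep '[0.12,0,0.1,0,0,0,0.37, 0.12,0,0.1,0,0,0,0.37, 0.08,0,0.06,0,0,0,0.37, 0,0,0,0,0,0,0.37]'
python3 -c "
from h import *
go([34.5,-82,26],0.7)"
```

```text
clock: 10.52
ee_pos: [514.3, 181.2, 26.4]
ee_rot: [-0.037, 0.939, -0.013, -0.341]
wrist_force: [-0.1, -0.1, 0.0]
grip_width: 31.4
finger_force: 0.0
clock: 11.02
ee_pos: [507.2, 180.3, 26.4]
ee_rot: [-0.037, 0.941, -0.013, -0.337]
wrist_force: [10.4, -0.2, 2.7]
grip_width: 31.6
finger_force: 5.7
t 11.03 tcp nest [ 35.4 -80.1  26.4] world [507.2 180.3  26.4] grip 31.6 F [10.4 -0.2  2.7]
 turn [ 0.01  0.14 -0.01]  shift now-axes [ 0.02 -0.07  0.03]  shift after-turn axes [ 0.02 -0.07  0.03]
```

```bash
python3 -m creep '[0.05,0,0.04,0,0,0,0.37, 0,0,0,0,0,0,0.37, -0.6,0,-0.52,0,0,0,0.37, 0,0,-1,0,0,0,0.37, 0,0,-1,0,0,0,0.37, 0,0,-1,0,0,0,0.37, 0,0,-1,0,0,0,0.37, 0,0,-1,0,0,0,0.5, 0,0,-1,0,0,0,0.5, 0,0,-1,0,0,0,0.5, 0,-0.7,0,0,-1,0,0.5, 0,-0.7,0,0,-1,0,0.5]'
python3 -m creep '[0,-0.7,0,0,-1,0,0.5, 0,-0.7,0,0,-1,0,0.5, 0,0,0,0,-1,0,0.5, 0,0,0,0,-1,0,0.5, 0,0,0,0,-1,0,0.5, 0,0,0,0,-1,0,0.5, 0,0,0,0,-0.75,0,0.5]'
python3 -c "
from h import *
go([-66,-148,190],0)"
```

```text
clock: 12.52
ee_pos: [636.7, 155.4, 158.9]
ee_rot: [-0.038, 0.963, -0.011, -0.265]
wrist_force: [1.1, -0.3, 0.6]
grip_width: 42.6
finger_force: 0.0
clock: 13.4
ee_pos: [638.3, 120.9, 160.3]
ee_rot: [-0.04, 0.999, 0.0, 0.001]
wrist_force: [-1.0, -0.5, 0.1]
grip_width: 42.5
finger_force: 0.0
t 13.4 tcp nest [ 161.3 -149.9  160.3] world [638.3 120.9 160.3] grip 42.5 F [-1.  -0.5  0.1]
 turn [ 0.    0.03 -0.01]  shift now-axes [ 9.09  0.07 -1.21]  shift after-turn axes [ 9.09  0.08 -1.19]
```

```bash
python3 -m creep '[0,0,-1,0,0,0,0.6, 0.91,0,-0.2,0,0,0,0.6, 0.91,0,0,0,0,0,0.6, 0.91,0,0,0,0,0,0.6, 0.91,0,0,0,0,0,0.6, 0.91,0,0,0,0,0,0.6, 0.91,0,0,0,0,0,0.6, 0.91,0,0,0,0,0,0.6, 0.91,0,0,0,0,0,0.6, 0.9,0,0,0,0,0,0.6, 0.9,0,0,0,0,0,0.6, 0,0,0,0,0,0,0.6]'
python3 - <<'E'
from h import *
go([-66,-148,32],0)
w=optics.camera("wrist");i=optics.camera_info("wrist");cv2.imwrite("pics/w3.png",w);np.save("pics/w3T.npy",i["cam_to_world"])
t=cv2.resize(cv2.imread("pics/w3.png"),(640,480))
cv2.imwrite("pics/t3.png",optics.camera("top"))
for n,P in dict(knob=[-66,-148,52],sh=[-66,-95,28.5],lh=[-66,-45,20]).items(): print(n,proj(i,n2w(P)).round(0))
E
```

```text
clock: 14.9
ee_pos: [411.2, 103.0, 189.7]
ee_rot: [-0.04, 0.999, 0.0, 0.0]
wrist_force: [0.1, -0.4, 0.0]
grip_width: 51.3
finger_force: 0.0
t 14.9 tcp nest [ -66.5 -149.6  189.7] world [411.2 103.  189.7] grip 51.3 F [ 0.1 -0.4  0. ]
 turn [ 0.    0.01 -0.01]  shift now-axes [-0.02  0.06  6.31]  shift after-turn axes [-0.02  0.06  6.31]
knob [[316. 222.]]
sh [[377. 216.]]
lh [[432. 214.]]
```

View pics/w3.png

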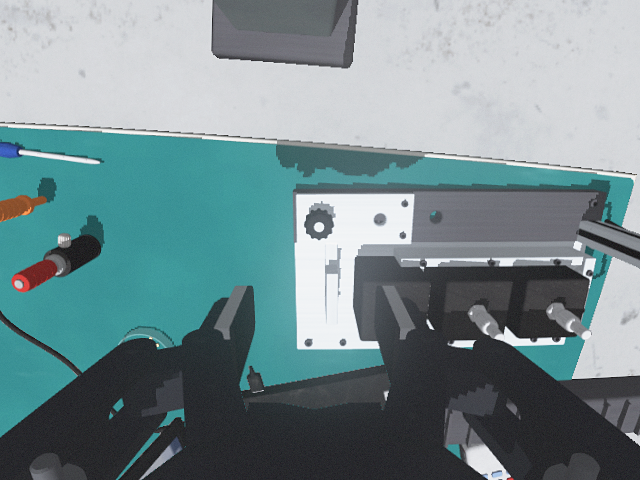

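The wrist view shows the knob at (319,222), stop hole (380,220), lock hole (435,217) and the detectors lined up along the fence. All three marks fall within about 4 px of prediction. Descend and grip the knob.

```bash
python3 -m creep '[0,0.05,0.9,0,0,0,0.6, 0,0.05,0.9,0,0,0,0.6, 0,0,0.9,0,0,0,0.6, 0,0,0.9,0,0,0,0.6, 0,0,0.9,0,0,0,0.6, 0,0,0.9,0,0,0,0.6, 0,0,0.84,0,0,0,0.6, 0,0,0,0,0,0,0.6, 0,0,0,0,0,0,0.1, 0,0,0,0,0,0,0.1, 0,0,0,0,0,0,0.1]' 30
python3 -c "
from h import *
go([-66,-98,33],0)"
```

```text
clock: 16.38
ee_pos: [414.5, 105.4, 34.8]
ee_rot: [-0.04, 0.999, 0.0, 0.002]
wrist_force: [1.3, 0.9, 3.1]
grip_width: 20.9
finger_force: 29.4
t 16.38 tcp nest [ -63.  -147.4   34.8] world [414.5 105.4  34.8] grip 20.9 F [1.3 0.9 3.1]
 turn [-0.    0.06 -0.01]  shift now-axes [0.12 1.98 0.07]  shift after-turn axes [0.12 1.98 0.07]
```

```bash
python3 -m creep '[0,0.25,0,0,0,0,0.1, 0,0.3,0,0,0,0,0.1, 0,0.3,0,0,0,0,0.1, 0,0.3,0,0,0,0,0.1, 0,0.3,0,0,0,0,0.1, 0,0.3,0,0,0,0,0.1, 0,0.1,0,0,0,0,0.1, 0,0,0,0,0,0,0.1]'
python3 -c "
from h import *
go([-66,-98,33],0)"
```

```text
clock: 17.38
ee_pos: [410.6, 151.2, 34.8]
ee_rot: [-0.04, 0.999, -0.001, 0.002]
wrist_force: [-0.2, -4.4, 6.7]
grip_width: 20.3
finger_force: 29.9
t 17.38 tcp nest [ -63.2 -101.4   34.8] world [410.6 151.2  34.8] grip 20.3 F [-0.2 -4.4  6.7]
 turn [-0.02  0.05  0.  ]  shift now-axes [0.11 0.14 0.07]  shift after-turn axes [0.11 0.14 0.07]
```

```bash
python3 -m creep '[0,0.08,0,0,0,0,0.1, 0,0.08,0,0,0,0,0.1, 0,0.06,0,0,0,0,0.1, 0,0,0,0,0,0,0.1]'
python3 -m creep '[0,0.06,0,0,0,0,0.1, 0,0.06,0,0,0,0,0.1, 0,0,0,0,0,0,0.1]'
python3 -c "
from h import *
go([-66,-98,33],0)"
```

```text
clock: 17.88
ee_pos: [410.2, 156.3, 34.8]
ee_rot: [-0.04, 0.999, -0.001, 0.002]
wrist_force: [-0.4, -6.9, 7.9]
grip_width: 20.4
finger_force: 29.9
clock: 18.25
ee_pos: [410.0, 158.3, 34.8]
ee_rot: [-0.04, 0.999, -0.002, 0.002]
wrist_force: [0.9, -12.7, 8.0]
grip_width: 20.5
finger_force: 30.1
t 18.25 tcp nest [-63.3 -94.4  34.8] world [410.  158.3  34.8] grip 20.5 F [  0.9 -12.7   8. ]
 turn [-0.04  0.05  0.01]  shift now-axes [ 0.11 -0.15  0.07]  shift after-turn axes [ 0.11 -0.15  0.07]
```

```bash
python3 -m creep '[0,0.06,0,0,0,0,0.1, 0,0.06,0,0,0,0,0.1, 0,0.06,0,0,0,0,0.1, 0,0,0,0,0,0,0.1]'
python3 - <<'E'
from h import *
go([-66,-98,33],0)
w=optics.camera("wrist");i=optics.camera_info("wrist");cv2.imwrite("pics/w4.png",w)
cv2.imwrite("pics/t4.png",optics.camera("top"));cv2.imwrite("pics/s4.png",optics.camera("scene"))
a=cv2.resize(cv2.imread("pics/t4.png")[198:300,102:282],(600,340),interpolation=cv2.INTER_CUBIC)
b=cv2.resize(cv2.imread("pics/s4.png")[130:280,122:312],(600,474),interpolation=cv2.INTER_CUBIC)
cv2.imwrite("pics/v4.png",cv2.resize(np.vstack([a,b]),None,fx=.73,fy=.73))
E
```

```text
clock: 18.75
ee_pos: [409.9, 158.6, 34.8]
ee_rot: [-0.042, 0.999, -0.005, 0.002]
wrist_force: [2.5, -36.3, 10.5]
grip_width: 21.0
finger_force: 31.3
t 18.75 tcp nest [-63.3 -94.   34.8] world [409.9 158.6  34.8] grip 21.0 F [  2.5 -36.3  10.5]
 turn [-0.13  0.04  0.05]  shift now-axes [ 0.11 -0.16  0.07]  shift after-turn axes [ 0.11 -0.16  0.07]
```

```bash
python3 -m creep '[0,-0.15,0,0,0,0,0.1, 0,0,0,0,0,0,0.5, 0,0,0,0,0,0,0.5, 0,0,-0.5,0,0,0,0.5, 0,0,-0.9,0,0,0,0.5, 0,0,-0.9,0,0,0,0.5, 0,0,-0.9,0,0,0,0.5, 0,0,-0.9,0,0,0,0.5, 0,0,-0.5,0,0,0,0.5, 0,0,0,0,0,0,0.5]'
python3 - <<'E'
from h import *
go([-66,-45,150],0)
w=optics.camera("wrist");i=optics.camera_info("wrist");cv2.imwrite("pics/w5.png",w)
for n,P in dict(knob=[-66,-98,52],sh=[-66,-45,28.5]).items(): print(n,proj(i,n2w(P)).round(0))
u,v=proj(i,n2w([-66,-45,28.5]))[0].astype(int)
c=w[max(0,v-75):v+75,u-100:u+100]; print(u-100,max(0,v-75))
c=cv2.resize(c,(500,375),interpolation=cv2.INTER_CUBIC)
a=cv2.resize(w,(300,225),interpolation=cv2.INTER_AREA)
o=np.zeros((375,800,3),np.uint8);o[:,:500]=c;o[:225,500:]=a;cv2.imwrite("pics/v5.png",o)
E
```

```text
clock: 20.15
ee_pos: [409.3, 161.0, 149.9]
ee_rot: [-0.04, 0.999, 0.0, 0.002]
wrist_force: [-0.2, -0.7, -0.3]
grip_width: 42.5
finger_force: 0.0
t 20.15 tcp nest [-63.7 -91.6 149.9] world [409.3 161.  149.9] grip 42.5 F [-0.2 -0.7 -0.3]
 turn [ 0.    0.06 -0.  ]  shift now-axes [ 0.09  1.86 -0.  ]  shift after-turn axes [ 0.09  1.86 -0.  ]
knob [[304. 236.]]
sh [[376. 227.]]
275 151
```

View pics/v5.png

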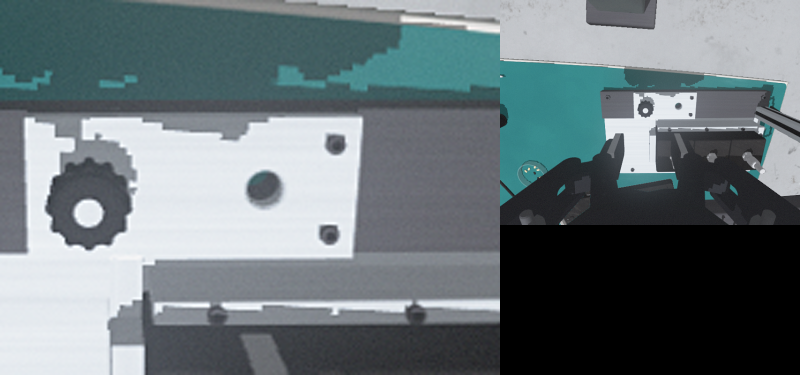

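v5 shows the stop hole at (265,189), with teal bench visible right through it, so it's exactly over the rail's hole and the stop is home. I'm out of picture views, so from here I work from numbers only. I'll measure the hole with the wrist camera, then go above the pin.

```bash
python3 - <<'E'
from h import *
w=cv2.imread("pics/w5.png");i=optics.camera_info("wrist")
g=cv2.cvtColor(w,cv2.COLOR_BGR2GRAY)[212:242,366:396]
m=(g<185).astype(np.uint8)
n,l,s,c=cv2.connectedComponentsWithStats(m)
for k in range(1,n):
    if s[k,4]>30: print(s[k],c[k]+[366,212])
k=max((k for k in range(1,n)),key=lambda k:s[k,4]); ct=c[k]+[366,212]
print("hole world",onz(i,[ct],28.5).round(1), onz(i,[[381,226.6]],28.5).round(1))
t=optics.camera_info("top");print("orange",onz(t,[[392.5,265]],40).round(0))
E
python3 -m creep '[-0.1,-0.93,0,0,0,0,0.5, -0.1,-0.93,0,0,0,0,0.5, -0.1,-0.93,0,0,0,0,0.5, -0.1,-0.93,0,0,0,0,0.5, -0.1,-0.93,0,0,0,0,0.5, -0.1,-0.93,0,0,0,0,0.5, -0.1,-0.93,0,0,0,0,0.5, -0.1,-0.93,0,0,0,0,0.5, -0.1,-0.93,0,0,0,0,0.5, -0.1,-0.93,0,0,0,0,0.5, -0.13,-0.93,0,0,0,0,0.5, 0,0,0,0,0,0,0.5]'
cat > pin.py <<'E'
from h import *
go([463,-115,60],world=True)
w=optics.camera("wrist");i=optics.camera_info("wrist");cv2.imwrite("pics/wp.png",w)
h=cv2.cvtColor(w,cv2.COLOR_BGR2HSV)
m=(((h[...,0]<6)|(h[...,0]>174))&(h[...,1]>130)&(h[...,2]>60)).astype(np.uint8)
n,l,s,c=cv2.connectedComponentsWithStats(m)
for k in range(1,n):
    if s[k,4]>60:
        print("red",s[k],c[k].round(1))
        ys,xs=np.nonzero(l==k);cnt=np.c_[xs,ys].astype(np.float32)
        (cx,cy),(a,b),th=cv2.minAreaRect(cnt);print(" rect",(cx,cy),(a,b),th," mid@76",onz(i,[(cx,cy)],76).round(1),"box",cv2.boxPoints(((cx,cy),(a,b),th)).round(0).tolist())
for z in (59,93): print("pred",z,proj(i,[462.9,-115,z]).round(1))
E
python3 pin.py
```

```text
[  7   7  15  15 175] [380.32571429 226.14285714]
hole world [[402.4 210.7  28.5]] [[402.7 211.3  28.5]]
orange [[ 419. -157.   40.]]
clock: 21.7
ee_pos: [456.9, -92.9, 147.9]
ee_rot: [-0.039, 0.999, 0.0, 0.0]
wrist_force: [-0.5, -0.3, 0.8]
grip_width: 42.5
finger_force: 0.0
t 21.7 tcp nest [ -36.5 -348.5  147.9] world [456.9 -92.9 147.9] grip 42.5 F [-0.5 -0.3  0.8]
 turn [ 0.01  0.01 -0.04]  shift now-axes [-0.17 -0.9   3.52]  shift after-turn axes [-0.17 -0.9   3.52]
red [264 254  26  24 346] [276.5 265.3]
 rect (276.3000183105469, 265.60003662109375) (23.702320098876953, 24.149534225463867) 63.43495178222656  mid@76 [[ 468.8 -114.1   76. ]] box [[260.0, 260.0], [282.0, 250.0], [292.0, 271.0], [271.0, 282.0]]
pred 59 [[277.9 248.3]]
pred 93 [[272.4 266.5]]
```

```bash
python3 -m creep '[-0.1,-0.9,0,0,0,0,0.5, 0,0,0.3,0,0,0,0.5, 0,0,0,0,0,0,0.5]'
cat >> pin.py <<'E'
m=(((h[...,0]<10)|(h[...,0]>170))&(h[...,1]>80)&(h[...,2]>40)).astype(np.uint8)
n,l,s,c=cv2.connectedComponentsWithStats(m);k=1+np.argmax(s[1:,4]);x,y,ww,hh,_=s[k];print("wide",s[k])
e=onz(i,[(x+ww/2-.5,y+hh-.5)],93)[0];print("far top edge@93",e.round(1),"-> x",(e[0]-8).round(1))
e=onz(i,[(x+ww/2-.5,y-.5)],59)[0];print("near low edge@59",e.round(1),"-> x",(e[0]+8).round(1))
f=onz(i,[(x-.5,y+hh-8),(x+ww-.5,y+hh-8)],90);print("sides@90",f.round(1).tolist())
for P in ([463,-115,93],[463,-107,93],[471,-115,93],[455,-115,59]): print(P,proj(i,P).round(1))
E
python3 pin.py
```

```text
clock: 22.12
ee_pos: [460.3, -112.8, 140.3]
ee_rot: [-0.04, 0.999, 0.001, -0.0]
wrist_force: [-0.6, -0.7, -0.0]
grip_width: 42.7
finger_force: 0.0
t 22.12 tcp nest [ -34.8 -368.6  140.3] world [ 460.3 -112.8  140.3] grip 42.7 F [-0.6 -0.7 -0. ]
 turn [ 0.03 -0.   -0.01]  shift now-axes [-0.1  -0.1   3.21]  shift after-turn axes [-0.1  -0.1   3.21]
red [297 256  27  25 381] [309.9 267.1]
 rect (310.176513671875, 267.7059020996094) (23.768489837646484, 26.19384765625) 75.96376037597656  mid@76 [[ 469.8 -113.8   76. ]] box [[295.0, 259.0], [320.0, 253.0], [326.0, 276.0], [300.0, 282.0]]
pred 59 [[309.4 248.2]]
pred 93 [[308.7 267.1]]
wide [297 239  27  42 813]
far top edge@93 [ 470.9 -113.7   93. ] -> x 462.9
near low edge@59 [ 456.4 -115.1   59. ] -> x 464.4
sides@90 [[468.2, -121.6, 90.0], [467.0, -106.3, 90.0]]
[463, -115, 93] [[308.7 267.2]]
[463, -107, 93] [[323.  268.3]]
[471, -115, 93] [[307.6 280.4]]
[455, -115, 59] [[310.4 236.5]]
```

```bash
python3 -m creep '[-0.05,-0.03,0.8,0,0,0,0.5, -0.05,-0.03,0.8,0,0,0,0.5, 0,0,0.8,0,0,0,0.5, 0,0,0.8,0,0,0,0.5, 0,0,0,0,0,0,0.5]'
python3 -c "
from h import *
go([463.2,-114.1,58],world=True)"
```

```text
clock: 22.8
ee_pos: [462.9, -114.1, 60.4]
ee_rot: [-0.04, 0.999, 0.001, -0.0]
wrist_force: [0.3, 1.7, -0.6]
grip_width: 42.5
finger_force: 0.0
t 22.8 tcp nest [ -32.2 -370.1   60.4] world [ 462.9 -114.1   60.4] grip 42.5 F [ 0.3  1.7 -0.6]
 turn [ 0.03 -0.01 -0.  ]  shift now-axes [-0.01  0.    0.1 ]  shift after-turn axes [-0.01  0.    0.1 ]
```

```bash
python3 -m creep '[0,0,0.06,0,0,0,0.1, 0,0,0,0,0,0,0.1, 0,0,0,0,0,0,0.1, 0,0,0,0,0,0,0.1]' 40
python3 -m creep '[0,0,-0.3,0,0,0,0.1, 0,0,-0.4,0,0,0,0.1, 0,0,-0.4,0,0,0,0.1, 0,0,-0.8,0,0,0,0.1, 0,0,-0.8,0,0,0,0.1, 0,0,0,0,0,0,0.1]'
python3 -c "
from h import *
go([402.6,210.9,130],world=True)"
```

```text
clock: 23.3
ee_pos: [464.8, -115.6, 60.8]
ee_rot: [-0.04, 0.999, -0.0, 0.002]
wrist_force: [0.1, 0.6, 5.5]
grip_width: 15.0
finger_force: 39.3
clock: 24.05
ee_pos: [465.3, -116.1, 129.3]
ee_rot: [-0.04, 0.999, -0.001, 0.003]
wrist_force: [0.6, 0.6, 0.2]
grip_width: 14.6
finger_force: 39.0
t 24.05 tcp nest [ -30.1 -372.3  129.3] world [ 465.3 -116.1  129.3] grip 14.6 F [0.6 0.6 0.2]
 turn [-0.03  0.07 -0.01]  shift now-axes [ 1.46 13.24 -0.06]  shift after-turn axes [ 1.45 13.24 -0.03]
```

```bash
cat > tip.py <<'E'
from h import *
s=r.read_state();q=R.from_quat(s["ee_rot"]);p=s["ee_pos"]
w=optics.camera("wrist");i=optics.camera_info("wrist");cv2.imwrite("pics/wt.png",w)
f=lambda d,x=0,y=0:p+q.apply([x,y,d])
for d in (10,15,25,36.4): print(d,proj(i,f(d)).round(1))
u,v=proj(i,f(36.4))[0]
h=cv2.cvtColor(w,cv2.COLOR_BGR2HSV)
for row in range(int(v)-12,int(v)+60,4):
    print(row," ".join("%3d"%x for x in h[row,int(u)-24:int(u)+25:2,1]))
E
python3 tip.py
```

```text
10 [[311.7 295. ]]
15 [[311.8 290.4]]
25 [[311.9 281.9]]
36.4 [[312.  273.3]]
261 150 151 151 151 151 150 150 149 151 152 153 152 150 150 151 145 151 147 148 148 151 145 151 150 147
265 149 149 149 152 152 151 149 149 152 151 150 153  54  13   8   7 122 149 153 150 151 148 149 155 147
269 152 148 153 150 149 148 151 155 150 149 129  13  19  17  18  14  15  41 148 147 150 150 150 150 148
273 149 151 148 148 153 151 148 149 154 149  92  19  19  21  19  17  22  28  80 151 149 148 151 151 148
277 149 146 146 143 146 147 152  86  15  16  14  15  14  14  19  17  17  17  15  11  19 148 151 150 151
281 154 155 152 147 149  90  13  11  13  12  16  16  12  17  15  19  15  19  16  13  17  12  33 155 155
285  23  18  18  84  66  20  17  19  19  87 137 134 126 125 134 134 129 134 102  24  14  18  16  47  58
289  20  18  19  67  58  33  16  84 131 129 132 135 141 134 141 131 134 130 130 133 136  12  18  51  53
293  20  15  22  63  56  23 132 140 130 137 135 131 134 128 132 132 130 128 128 135 136 140  54  66  57
297  20  17  56  48  64 118 130 135 128 143 143 130 136 140 133 138 137 131 143 138 134 136 140  64  45
301  20  14  48  66  62 141 138 132 131 136 131 134 139 135 135 137 139 137 133 136 136 142 137  63  48
305  16  21  33  48  16 139 133 132 141 137 131 128 143 135 135 133 145 138 136 140 135 131 133 111  52
309  15  31  50  57  13 138 143 140 135 134 139 133 143 144 139 145 139 143 145 144 137 134 141 104  52
313  16  43  49  52  98 141 143 141 139 136 135 136 139 138 144 135 144 135 138 140 146 133 138 136  55
317  14  50  50  56 125 144 139 144 139 137 143 137 139 134 137 136 140 141 136 139 140 142 147 135  53
321  28  30  30  31 136 132 136 145 135 142 151 143 144 143 148 146 147 133 142 141 133 133 137 147  77
325  23  22  42  19 144 142 137 143 148 153 152 149 148 152 145 149 147 148 146 154 144 144 141 141  68
329  17  33  30  41 141 146 148 154 151 147 142 146 159 152 150 150 148 151 153 149 149 149 140 140 118
```

```bash
python3 -m creep '[0.3,0.94,0,0,0,0,0.1, 0.3,0.94,0,0,0,0,0.1, 0.3,0.94,0,0,0,0,0.1, 0.3,0.94,0,0,0,0,0.1, 0.18,0.94,0,0,0,0,0.1, 0,0.94,0,0,0,0,0.1, 0,0.94,0,0,0,0,0.1, 0,0.94,0,0,0,0,0.1, 0,0.94,0,0,0,0,0.1, 0,0.94,0,0,0,0,0.1, 0,0.94,0,0,0,0,0.1, 0,0.94,0,0,0,0,0.1]'
python3 -m creep '[0,0.94,0,0,0,0,0.1, 0,0.94,0.2,0,0,0,0.1, 0,0,0.5,0,0,0,0.1, 0,0,0.5,0,0,0,0.1, 0,0,0,0,0,0,0.1]'
python3 -c "
from h import *
go([404.7,208.9,75],world=True)"
```

```text
clock: 25.6
ee_pos: [405.2, 164.2, 126.4]
ee_rot: [-0.04, 0.999, 0.0, -0.0]
wrist_force: [0.1, 0.3, -1.5]
grip_width: 14.9
finger_force: 39.0
clock: 26.22
ee_pos: [402.3, 208.9, 95.9]
ee_rot: [-0.039, 0.999, -0.0, -0.001]
wrist_force: [0.0, 0.9, -0.6]
grip_width: 14.4
finger_force: 39.1
t 26.23 tcp nest [-66.9 -43.3  95.9] world [402.3 208.9  95.9] grip 14.4 F [ 0.   0.9 -0.6]
 turn [-0.01 -0.02 -0.02]  shift now-axes [-0.1  -0.01  0.83]  shift after-turn axes [-0.1  -0.01  0.83]
```

```bash
python3 -m creep '[-0.05,0,0.4,0,0,0,0.1, -0.05,0,0.43,0,0,0,0.1, 0,0,0,0,0,0,0.1, 0,0,0,0,0,0,0.1]'
cat > fit.py <<'E'
from h import *
s=r.read_state();q=R.from_quat(s["ee_rot"]);p=s["ee_pos"]
w=optics.camera("wrist");i=optics.camera_info("wrist");cv2.imwrite("pics/wf.png",w)
print(p.round(1),s["wrist_force"].round(1))
print("tip axis",proj(i,p+q.apply([0,0,36.4])).round(1),"hole(402.6,210.9)",proj(i,[402.6,210.9,28.5]).round(1))
u,v=312,262
g=w[...,:].astype(int)
for row in range(v-28,v+24,2):
    print(row," ".join("%3d"%x for x in cv2.cvtColor(w,cv2.COLOR_BGR2GRAY)[row,u-32:u+34:2]))
print("cols",u-32,"step 2")
E
python3 fit.py
```

```text
clock: 26.72
ee_pos: [406.4, 209.8, 76.7]
ee_rot: [-0.039, 0.999, 0.0, 0.001]
wrist_force: [0.5, -1.4, 0.1]
grip_width: 14.6
finger_force: 39.1
[406.4 209.8  76.7] [ 0.5 -1.4  0.1]
tip axis [[312.8 270.7]] hole(402.6,210.9) [[315.3 256.5]]
234 146 145 143 144 145 145 145 142 146 143 144 142 146 143 145 143 146 145 143 146 144 144 145 145 145 140 142 143 144 143 142 145 143
236 146 143 143 144 144 145 145 145 144 140 143 142 140 140 141 139 139 139 142 140 140 142 144 143 141 142 142 138 145 145 141 142 144
238 147 145 148 143 144 143 143 144 144 144 145 145 142 146 144 140 144 146 144 143 142 145 143 146 145 144 143 144 142 142 141 143 145
240 150 144 146 182 247 244 149 148 147 149 150 148 147 146 150 144 148 147 147 146 145 148 150 147 146 148 147 144 143 149 145 145 146
242 146 151 149 178 242 137 147 148 147 148 149 147 149 149 145 149 146 148 147 149 146 148 147 146 145 151 147 148 148 145 148 149 149
244 146 142 145 175 240 139 147 145 146 149 146 146 148 147 145 147 147 147 147 146 148 147 145 144 144 144 145 146 145 146 147 147 145
246 138 143 140 175 241 140 149 144 147 146 
[... 1991 characters left out ...]
 238
276 239 238 239 239 238 239 240 239 240 239 243 132 111 116 118 121 124 126 126 126 120 113 112 129 246 240 238 239 239 237 239 238 239
278 241 240 240 240 240 241 240 240 240 244 177 110 125 125 120 123 123 119 122 121 122 123 123 110 104 237 242 241 240 241 241 241 240
280 238 239 238 238 238 239 239 239 240 167 112 123 126 120 122 118 119 120 121 122 119 119 117 122 112 102 245 238 238 239 238 239 239
282 239 186 188 187 187 187 186 155 154 109 122 126 122 116 120 121 117 112 122 122 121 120 118 118 119 114 136 153 174 189 186 184 186
284 216 121 120 124 119 120 104  76  80 126 123 123 122 119  98  85  88  83  89  86  83  93 119 118 118 119  78  71  84 114 117 113 113
cols 280 step 2
```

In numbers from the wrist view: the hole is centred at about (316,258.5). The pin tip, projected down to the plate, lands at about (314.5,260). That calls for a 0.7 mm correction in x and y, then a gentle descent.

```bash
python3 -m creep '[0.03,0.03,0.1,0,0,0,0.1, 0,0,0.2,0,0,0,0.1, 0,0,0.2,0,0,0,0.1, 0,0,0.2,0,0,0,0.1, 0,0,0,0,0,0,0.1]'; python3 -m creep '[0,0,0.2,0,0,0,0.1, 0,0,0,0,0,0,0.1]'
```

```text
clock: 27.4
ee_pos: [405.1, 210.5, 58.7]
ee_rot: [-0.04, 0.999, -0.0, 0.001]
wrist_force: [-0.2, -0.4, -1.0]
grip_width: 14.6
finger_force: 39.1
clock: 27.65
ee_pos: [405.3, 210.6, 53.9]
ee_rot: [-0.04, 0.999, -0.0, 0.001]
wrist_force: [0.2, -0.5, -0.4]
grip_width: 14.8
finger_force: 39.1
```

```bash
python3 -m creep '[0,0,0.2,0,0,0,0.1, 0,0,0.2,0,0,0,0.1, 0,0,0,0,0,0,0.1]'; python3 -m creep '[0,0,0.12,0,0,0,0.1, 0,0,0.1,0,0,0,0.1, 0,0,0,0,0,0,0.1]'
```

```text
clock: 28.02
ee_pos: [405.2, 210.5, 43.7]
ee_rot: [-0.04, 0.999, -0.0, 0.001]
wrist_force: [-1.1, 0.3, -1.2]
grip_width: 14.9
finger_force: 39.1
clock: 28.4
ee_pos: [405.7, 210.6, 39.3]
ee_rot: [-0.04, 0.999, 0.0, 0.001]
wrist_force: [-1.3, -0.9, 6.8]
grip_width: 14.8
finger_force: 39.9
```

```bash
python3 -m creep '[0,0,0.06,0,0,0,0.1, 0,0,0,0,0,0,0.1]'; python3 -m creep '[0,0,-0.1,0,0,0,0.1, 0,0,0,0,0,0,0.35, 0,0,0,0,0,0,0.35, 0,0,-0.4,0,0,0,0.35, 0,0,-0.9,0,0,0,0.35, 0,0,-0.9,0,0,0,0.35, 0,0,-0.9,0,0,0,0.35, 0,0,-0.9,0,0,0,0.35, 0,0,-0.9,0,0,0,0.35, 0,0,0,0,0,0,0.35]'
python3 - <<'E'
from h import *
go([-66,-45,170],0)
T=optics.camera("top");S=optics.camera("scene");w=optics.camera("wrist");iw=optics.camera_info("wrist")
cv2.imwrite("pics/t6.png",T);cv2.imwrite("pics/s6.png",S);cv2.imwrite("pics/w6.png",w)
def redb(im):
    h=cv2.cvtColor(im,cv2.COLOR_BGR2HSV);m=(((h[...,0]<8)|(h[...,0]>172))&(h[...,1]>110)&(h[...,2]>50)).astype(np.uint8)
    n,l,s,c=cv2.connectedComponentsWithStats(m);return [(s[k].tolist(),c[k].round(1).tolist()) for k in range(1,n) if s[k,4]>12]
print("wrist red",redb(w));print("scene red",[b for b in redb(S) if b[0][0]<330 and b[0][1]>170])
ts=optics.camera_info("scene")
for z0 in (28.5,32.5,38.5):
    lo,hi=proj(ts,[[403.5,209.5,z0+9],[403.5,209.5,z0+43]]);wl,wh=proj(iw,[[403.5,209.5,z0+9],[403.5,209.5,z0+43]])
    print(z0,"scene",lo.round(1),hi.round(1),"wrist",wl.round(1),wh.round(1))
E
```

```text
clock: 28.65
ee_pos: [405.9, 210.7, 39.1]
ee_rot: [-0.04, 0.999, 0.0, 0.002]
wrist_force: [-6.3, -1.8, 22.4]
grip_width: 14.7
finger_force: 41.5
clock: 29.9
ee_pos: [406.6, 210.9, 164.1]
ee_rot: [-0.04, 0.999, 0.0, 0.003]
wrist_force: [-0.1, -0.4, 0.5]
grip_width: 29.7
finger_force: 0.0
t 29.9 tcp nest [-62.4 -41.6 164.1] world [406.6 210.9 164.1] grip 29.7 F [-0.1 -0.4  0.5]
 turn [ 0.01  0.08 -0.01]  shift now-axes [ 0.14 -0.14 -0.24]  shift after-turn axes [ 0.14 -0.14 -0.24]
wrist red [([304, 226, 5, 8, 15], [305.3, 229.1]), ([303, 230, 23, 20, 260], [314.5, 239.0])]
scene red [([208, 222, 10, 18, 118], [213.0, 230.7])]
28.5 scene [213.9 237.3] [211.3 224.2] wrist [312.2 226.4] [311.9 239.4]
32.5 scene [213.6 235.8] [210.9 222.6] wrist [312.2 227.8] [311.9 241.1]
38.5 scene [213.2 233.5] [210.5 220.3] wrist [312.1 229.9] [311.8 243.8]
```

```bash
python3 - <<'E'
from h import *
w=cv2.imread("pics/w6.png");i=optics.camera_info("wrist");g=cv2.GaussianBlur(cv2.cvtColor(w,cv2.COLOR_BGR2GRAY),(3,3),0).astype(int)
off=np.array([0,3,0])  # wrist-vs-fit bias along y
for y in (75,65,45,35,22,10,-10,-20,-33,-45,-65,-75):
    a=proj(i,n2w(np.array([-27.5,y,40])+off))[0];b=proj(i,n2w(np.array([-27.5,y,70])+off))[0]
    c=int(round(b[0])); 
    if not(0<=c<640 and b[1]<470): print(y,"out",b.round()); continue
    r0=int(a[1])-6
    print(y,"col",c,"pred fence row %.1f back-top row %.1f"%(a[1],b[1]),"from",r0,g[r0:int(b[1])+16,c].tolist())
E
```

```text
75 col 482 pred fence row 274.3 back-top row 290.2 from 268 [186, 199, 204, 212, 219, 217, 193, 165, 154, 165, 188, 206, 209, 187, 132, 73, 48, 45, 46, 45, 43, 44, 47, 53, 60, 64, 66, 65, 67, 68, 68, 68, 68, 67, 67, 68, 67, 67]
65 col 468 pred fence row 274.3 back-top row 290.3 from 268 [198, 151, 133, 134, 136, 132, 101, 58, 44, 46, 45, 44, 45, 45, 45, 45, 45, 45, 46, 45, 44, 45, 47, 50, 56, 62, 65, 66, 65, 66, 67, 66, 65, 65, 65, 65, 64, 64]
45 col 440 pred fence row 274.4 back-top row 290.5 from 268 [135, 134, 134, 134, 135, 133, 110, 69, 46, 45, 45, 43, 44, 45, 44, 43, 42, 43, 43, 42, 43, 44, 45, 49, 54, 58, 61, 61, 62, 63, 63, 62, 63, 64, 65, 65, 64, 64]
35 col 426 pred fence row 274.5 back-top row 290.6 from 268 [206, 155, 133, 133, 133, 134, 113, 70, 46, 45, 47, 47, 46, 45, 44, 45, 46, 46, 45, 44, 44, 44, 45, 47, 52, 58, 61, 62, 62, 62, 64, 64, 64, 64, 64, 63, 62, 62]
22 col 408 pred fence row 274.5 back-top row 290.7 from 268 [233, 225, 191, 147, 133, 136, 116, 74, 49, 46, 45, 46, 47, 46, 45, 44, 45, 47, 46, 44, 43, 43, 43, 46, 48, 54, 61, 63, 65, 66, 66, 64, 63, 64, 64, 64, 
[... 892 characters left out ...]
, 72, 70, 69, 71, 73]
-45 col 313 pred fence row 274.5 back-top row 290.8 from 268 [204, 168, 144, 139, 140, 141, 136, 110, 76, 64, 65, 65, 64, 63, 63, 63, 62, 61, 62, 62, 62, 60, 60, 61, 63, 67, 72, 75, 76, 75, 75, 74, 74, 75, 74, 73, 72, 71]
-65 col 285 pred fence row 274.5 back-top row 290.7 from 268 [217, 169, 143, 145, 145, 146, 146, 127, 89, 72, 74, 74, 73, 73, 73, 72, 72, 71, 71, 71, 70, 70, 68, 68, 69, 73, 78, 82, 82, 80, 79, 78, 79, 79, 78, 78, 77, 76]
-75 col 270 pred fence row 274.5 back-top row 290.7 from 268 [135, 131, 127, 122, 117, 109, 98, 91, 86, 80, 77, 76, 75, 75, 85, 107, 117, 117, 117, 117, 117, 117, 116, 117, 115, 114, 111, 108, 105, 102, 94, 86, 81, 79, 76, 71, 69, 69]
```

```bash
python3 - <<'E'
from h import *
w=cv2.imread("pics/w6.png");i=optics.camera_info("wrist");g=cv2.GaussianBlur(cv2.cvtColor(w,cv2.COLOR_BGR2GRAY),(5,1),0).astype(float)
def cross(p,up):
    a=p[:4].mean();b=p[-4:].mean();m=(a+b)/2
    for k in range(len(p)-1):
        if (p[k]-m)*(p[k+1]-m)<=0 and p[k]!=p[k+1]: return k+(m-p[k])/(p[k+1]-p[k])
for y in [68,62,56,42,36,30,22,16,10,-18,-22,-30,-36,-42,-48,-54,-60,-66,-70]:
    P=lambda x,z:proj(i,n2w([x,y+3,z]))[0]
    a=P(-27.5,40);b=P(-27.5,70);k=P(-26.5,70)[1]-b[1];c=int(round(b[0]))
    f=270+cross(g[271:279,c],0)+1;t=283+cross(g[283:302,c],1)
    print(y,c,"fence %.2f back %.2f diff-exp %.2f px -> gap %.2f mm"%(f,t,t-f-(b[1]-a[1]),(t-f-(b[1]-a[1]))/k))
E
```

```text
68 472 fence 274.34 back 291.43 diff-exp 1.12 px -> gap 0.87 mm
62 464 fence 274.35 back 291.95 diff-exp 1.61 px -> gap 1.25 mm
56 456 fence 274.39 back 292.06 diff-exp 1.65 px -> gap 1.27 mm
42 436 fence 274.50 back 291.92 diff-exp 1.33 px -> gap 1.03 mm
36 428 fence 274.51 back 292.29 diff-exp 1.67 px -> gap 1.29 mm
30 419 fence 274.53 back 293.42 diff-exp 2.76 px -> gap 2.13 mm
22 408 fence 274.56 back 293.14 diff-exp 2.42 px -> gap 1.87 mm
16 400 fence 274.58 back 293.45 diff-exp 2.69 px -> gap 2.07 mm
10 391 fence 274.72 back 293.12 diff-exp 2.22 px -> gap 1.71 mm
-18 352 fence 274.76 back 289.25 diff-exp -1.75 px -> gap -1.34 mm
-22 346 fence 275.29 back 294.02 diff-exp 2.48 px -> gap 1.91 mm
-30 334 fence 275.12 back 292.76 diff-exp 1.39 px -> gap 1.07 mm
-36 326 fence 275.09 back 293.27 diff-exp 1.92 px -> gap 1.48 mm
-42 317 fence 275.09 back 293.32 diff-exp 1.98 px -> gap 1.52 mm
-48 309 fence 275.15 back 293.66 diff-exp 2.26 px -> gap 1.73 mm
-54 300 fence 275.28 back 293.60 diff-exp 2.07 px -> gap 1.59 mm
-60 292 fence 275.56 back 292.96 diff-exp 1.15 px -> gap 0.89 mm
-66 283 fence 275.38 back 293.16 diff-exp 1.53 px -> gap 1.18 mm
-70 277 fence 275.37 back 290.25 diff-exp -1.36 px -> gap -1.04 mm
```

Pin seated: in the scene view the red grip is centred at row 230.7, and the prediction for seated is 230.75. Det_b's back seems to have crept about 0.6 mm from the fence during the slide. There's plenty of time, so I'll give the faces one last gentle press.

```bash
python3 -m creep '[0,0,-1,0,0,0,0.37, 0,0,-1,0,0,0,0.37, 0,0,-1,0,0,0,0.37, -0.89,0.22,-0.3,0,0,0,0.37, -0.89,0.22,0,0,0,0,0.37, -0.89,0.22,0,0,0,0,0.37, -0.89,0.22,0,0,0,0,0.37, -0.89,0.22,0,0,0,0,0.37, -0.89,0.22,0,0,0,0,0.37, -0.89,0.22,0,0,0,0,0.37, -0.89,0.22,0,0,0.5,0,0.37, 0,0,0,0,1,0,0.37]'
python3 -m creep '[0,0,0,0,1,0,0.37, 0,0,0,0,1,0,0.37, 0,0,0,0,1,0,0.37, 0,0,0,0,1,0,0.37, 0,0,0,0,1,0,0.37, 0,0,0,0,1,0,0.37, 0,0,0,0,1,0,0.37, 0,0,0,0,0.25,0,0.37, 0,0,0,0,0,0,0.37]'
python3 -c "
from h import *
go([90,2,65],0.7)"
```

```text
clock: 31.55
ee_pos: [579.2, 268.8, 243.4]
ee_rot: [-0.04, 0.997, -0.003, -0.061]
wrist_force: [0.4, 0.1, 1.0]
grip_width: 31.5
finger_force: 0.0
clock: 32.67
ee_pos: [579.1, 268.5, 243.6]
ee_rot: [-0.037, 0.939, -0.014, -0.342]
wrist_force: [0.5, -0.0, 0.1]
grip_width: 31.6
finger_force: 0.0
t 32.67 tcp nest [114.1   2.  243.6] world [579.1 268.5 243.6] grip 31.6 F [ 0.5 -0.   0.1]
 turn [ 0.    0.01 -0.01]  shift now-axes [-3.86  0.    6.09]  shift after-turn axes [-3.86  0.    6.09]
```

```bash
python3 -m creep '[-0.55,0,0.87,0,0,0,0.37, -0.55,0,0.87,0,0,0,0.37, -0.55,0,0.87,0,0,0,0.37, -0.55,0,0.87,0,0,0,0.37, -0.55,0,0.87,0,0,0,0.37, -0.55,0,0.87,0,0,0,0.37, -0.55,0,0.87,0,0,0,0.37, 0,0,0,0,0,0,0.37]'
python3 -c "
from h import *
go([50,2,26],0.7)"
```

```text
clock: 33.67
ee_pos: [553.7, 266.6, 65.8]
ee_rot: [-0.037, 0.939, -0.014, -0.343]
wrist_force: [0.1, 0.9, -0.2]
grip_width: 31.5
finger_force: 0.0
t 33.67 tcp nest [88.7  2.1 65.8] world [553.7 266.6  65.8] grip 31.5 F [ 0.1  0.9 -0.2]
 turn [-0.    0.   -0.01]  shift now-axes [ 0.16 -0.    2.21]  shift after-turn axes [ 0.16 -0.    2.21]
```

Then approach −x nest in small steps up to a firm press.

```bash
python3 -m creep '[0.05,0,0.74,0,0,0,0.37, 0.05,0,0.74,0,0,0,0.37, 0.06,0,0.73,0,0,0,0.37, 0.15,0,0.13,0,0,0,0.37, 0.15,0,0.13,0,0,0,0.37, 0,0,0,0,0,0,0.37]'
python3 -m creep '[0.09,0,0.08,0,0,0,0.37, 0.09,0,0.08,0,0,0,0.37, 0.05,0,0.04,0,0,0,0.37, 0,0,0,0,0,0,0.37]'
python3 -c "
from h import *
go([34.5,2,26],0.7)"
```

```text
clock: 34.42
ee_pos: [507.4, 263.0, 27.8]
ee_rot: [-0.037, 0.939, -0.013, -0.341]
wrist_force: [0.6, 0.1, 0.4]
grip_width: 31.7
finger_force: 0.0
clock: 34.92
ee_pos: [500.5, 262.3, 26.6]
ee_rot: [-0.037, 0.94, -0.013, -0.34]
wrist_force: [5.3, 0.7, 0.8]
grip_width: 31.2
finger_force: 2.5
t 34.92 tcp nest [35.3  2.  26.6] world [500.5 262.3  26.6] grip 31.2 F [5.3 0.7 0.8]
 turn [ 0.01  0.07 -0.01]  shift now-axes [ 0.01 -0.    0.04]  shift after-turn axes [ 0.01 -0.    0.04]
```

```bash
python3 -m creep '[0.09,0,0.08,0,0,0,0.37, 0.03,0,0.03,0,0,0,0.37, 0,0,0,0,0,0,0.37]'
python3 -m creep '[-0.7,0,-0.6,0,0,0,0.37, -0.2,0,-0.9,0,0,0,0.37, -0.2,0,-0.9,0,0,0,0.37, 0,-0.74,0,0,0,0,0.37, 0,-0.74,0,0,0,0,0.37, 0,-0.72,0,0,0,0,0.37, 0,0,0,0,0,0,0.37]'
python3 -c "
from h import *
go([50,-53,26],0.7)"
```

```text
clock: 35.3
ee_pos: [500.4, 262.2, 26.7]
ee_rot: [-0.037, 0.941, -0.013, -0.335]
wrist_force: [14.8, 1.4, 1.9]
grip_width: 31.6
finger_force: 7.8
clock: 36.17
ee_pos: [558.7, 209.6, 54.6]
ee_rot: [-0.036, 0.939, -0.013, -0.342]
wrist_force: [0.2, 1.0, 0.3]
grip_width: 32.0
finger_force: 0.0
t 36.17 tcp nest [ 89.1 -55.1  54.6] world [558.7 209.6  54.6] grip 32.0 F [0.2 1.  0.3]
 turn [ 0.02  0.01 -0.04]  shift now-axes [0.46 0.08 1.88]  shift after-turn axes [0.46 0.08 1.88]
```

```bash
python3 -m creep '[0.15,0.04,0.63,0,0,0,0.37, 0.15,0.04,0.63,0,0,0,0.37, 0.16,0,0.62,0,0,0,0.37, 0.15,0,0.13,0,0,0,0.37, 0.15,0,0.13,0,0,0,0.37, 0,0,0,0,0,0,0.37]'
python3 -m creep '[0.09,0,0.08,0,0,0,0.37, 0.09,0,0.08,0,0,0,0.37, 0.09,0,0.08,0,0,0,0.37, 0.04,0,0.03,0,0,0,0.37, 0,0,0,0,0,0,0.37]'
```

```text
clock: 36.92
ee_pos: [510.2, 210.0, 26.4]
ee_rot: [-0.037, 0.939, -0.013, -0.341]
wrist_force: [0.3, 0.1, 0.3]
grip_width: 31.5
finger_force: 0.0
clock: 37.55
ee_pos: [504.8, 209.4, 25.9]
ee_rot: [-0.037, 0.941, -0.013, -0.335]
wrist_force: [14.5, 2.0, 1.5]
grip_width: 31.4
finger_force: 7.0
```

```bash
python3 -m creep '[-0.7,0,-0.6,0,0,0,0.37, 0,0,-1,0,0,0,0.37, 0,0,-1,0,0,0,0.37, 0,0,-1,0,0,0,0.37, 0,0,-1,0,0,0,0.37, 0,0,-1,0,0,0,0.37, 0,0,-1,0,0,0,0.37, -0.6,0,-0.6,0,0,0,0.37, -0.6,0,-0.6,0,0,0,0.37, 0,0,0,0,0,0,0.37]'
python3 - <<'E'
from h import *
go([34,0,26],0.7)
S=optics.camera("scene");T=optics.camera("top")
h=cv2.cvtColor(S,cv2.COLOR_BGR2HSV);m=(((h[...,0]<8)|(h[...,0]>172))&(h[...,1]>110)&(h[...,2]>50)).astype(np.uint8)
n,l,s,c=cv2.connectedComponentsWithStats(m);print([(s[k].tolist(),c[k].round(1).tolist()) for k in range(1,n) if s[k,4]>12 and s[k,0]<330 and s[k,1]>170])
T0=cv2.imread("pics/top0.png")
for nm,(x0,y0,x1,y1) in dict(screwdriver=(355,278,450,296),petri=(328,174,362,208),loupe=(460,262,490,290),orange=(383,256,402,274),laptop=(165,130,240,200),meter=(130,98,178,168)).items():
    d=cv2.absdiff(T0[y0:y1,x0:x1],T[y0:y1,x0:x1]).max(2);print(nm,"changed px",int((d>40).sum()))
E
```

```text
clock: 38.8
ee_pos: [661.5, 221.6, 142.8]
ee_rot: [-0.037, 0.939, -0.013, -0.342]
wrist_force: [-0.5, -0.2, -0.7]
grip_width: 31.4
finger_force: 0.0
t 38.8 tcp nest [192.5 -51.4 142.8] world [661.5 221.6 142.8] grip 31.4 F [-0.5 -0.2 -0.7]
 turn [ 0.01  0.02 -0.01]  shift now-axes [1.86 2.05 7.66]  shift after-turn axes [1.84 2.05 7.66]
[([208, 222, 10, 18, 123], [212.9, 230.7])]
screwdriver changed px 0
petri changed px 0
loupe changed px 0
orange changed px 0
laptop changed px 3288
meter changed px 3117
```

The pin is still seated and the bystanders I could check are unchanged; the laptop and meter regions differ only where the arm or its shadow covers them. Handing in.

```bash
python3 -c "
from station import r
print(r.close_job())"
```

```text
the job is handed in; nothing more can be done
None
```

I handed the job in at 38.8 s: the detectors are pressed against the fence, the end stop is on its hard stop and the red pin is fully down; I re-pressed the middle and -y detectors after locking (the middle one had crept about 0.6 mm), and did not re-measure the row after that press.

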